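# Slide the cover onto an electronics housing

### The arm

A 6-joint arm with a two-finger parallel gripper is mounted at the origin on a cart in front of the work surface, level with it; the furniture and walls round the work are solid. World frame = base frame: x ahead of the robot, y to its left, z up, the work surface at z = 0. Lengths are in m, angles in degrees, forces in N, time in s.
With the tool pointing down it reaches from about 0.25 to 0.725 m from the base axis. Payload 9.7 kg.
Tool frame: the origin (TCP) lies at the centre of the arm's flange, where the gripper is bolted on; the fingertips stand 173 mm ahead of it and the grasp point (between the pads) lies 155 mm ahead of it; z points along the fingers, y is the line along which they close (so a half turn about z gives the same grasp; the last joint's range is limited). The gripper opens to 85 mm and grips with 20 to 120 N. Pads are 22 mm wide; open, the fingers measure 114 mm over their backs; the gripper's body (76 mm by 85 mm) begins 54 mm behind the grasp point. The pads swing forward as they close: fully open they stand 13 mm farther back than shut.
Start: joints at [-75.229, 4.979, 10.078, 95.1, 0, 90], TCP at [0.14, -0.532, 0.405] pointing down, gripper open.
Joint ranges: [-179.16, 179.16], [-48.56, 103.87], [-65.8, 70.77], [-126.05, 130.52], [-82.76, 87.17], [-180, 180]. Speed limits (degrees/s): [127.2, 127.2, 147.25, 180, 180, 180].

### API

Orientations are given as [roll, pitch, yaw] about the fixed x, y, z axes, in that order (R = Rz(yaw) Ry(pitch) Rx(roll)).
In Python, from workcell import monitor, camera, get_calibration, bot gives the robot as it stands.
- The arm moves only by the tool carry_out, never from a script. Its argument "targets" is text: rows parted by semicolons, each of 7 numbers parted by spaces: the shift along the tool's x, y, z in units of 0.04 m (1.0 is 0.04 m), then the turn, a rotation vector about the tool's x, y, z in units of 0.1 rad (1.0 is 0.1 rad), then the opening, from -1 (shut) to 1 (fully open), so that 0 is half open. A call has exactly 8 rows; each row shifts and turns the commanded pose from where the row before left it, along the tool's axes as they then stand; what a row does not reach is not made up. A row lasts 1/12 s, in which the tool goes at most 41.7 mm and 7.16 degrees, less where a joint would pass 70% of its speed; a pose out of reach is approached as far as the arm can. A call with a number of a shift or a turn outside -1 to 1 is refused whole. A call with a gripper value outside its range is refused whole. The fingers move at their own pace and stop on an object; "newtons" is the grip in N (left out, the last holds). Time passes only in rows, so rows that do not move let the fingers close, or fill a call up. It gives the time, the measured TCP pose, the force, the opening and the grip force at its end, in the units of the state.
- monitor.get_obs(): the state, without advancing time (a new reading comes with each control period).
- camera(name): name is "scene" or "top" or "wrist"; returns the picture (480x640x3 uint8, red, green, blue); there is no depth.
- get_calibration(name): a dict with "fx", "fy", "cx", "cy" (pixels), "D" ([k1, k2, p1, p2, k3] as OpenCV has them; the pictures are not rectified), "view" (4x4, takes a point from world to camera coordinates). Camera axes: x right, y down, z forward; pixel columns grow to the right and rows downward; lengths in m; the calibration is good to about 2 mm. A picture is of the moment at which its call begins: read the wrist's pose just before it. get_calibration takes no time and is no camera call; for the wrist camera it gives the pose at the moment of the call.
- bot.job_done(): hands the job in; it is judged then, once.
The state is a dict: "time": time; "q": joint angles; "qd": joint speeds; "joint_efforts": joint torques, N m; "ee_pos": TCP position; "tcp_rot": TCP orientation; "wrist_force": force on the tool from outside, world axes, zero at the start; "torque": the same for the moment, N m; "opening": finger opening in m; "grasp_force": force on a finger pad.
Only numpy, scipy, OpenCV 4.12 (cv2) and the standard library are available. Lean on these libraries where they do the work, as an engineer would, in place of code of your own. Each camera call takes 0.05 s, during which the arm holds its last target. There are 200 camera calls.

### The job

The cells are in, so close the electronics housing with its thin metal cover, which lies flat on the low drawer unit. Slide the cover straight over the front edge of the unit, about a third of its length out and still lying flat, to get a grip on it; then feed it into the housing's two grooves from the open front end and push it fully home, flush with the front face. Do not drop the cover, and leave the portable drive, the screwdriver and the mouse where they are.

Things in the scene. Friction and masses are not known exactly. Their poses are not given: they have to be found in the camera images.
- cover_center (a point): Centre of the cover: loose flat plate of bare aluminium, 120 x 60 x 3 mm, about 60 g, fine dark thumb lines across both ends, the same either way round. x along its length, y across, z up. Lies flat on the drawer unit, its front end 15 to 40 mm behind the front edge. Slides under a fingertip pressed on it with 5 to 15 N; tips off if more than half sticks out.
- unit_front_edge (a point): Middle of the front edge of the flat top of the drawer unit, 70 mm above the desk. x points from front to back of the unit, y along the edge, z up. Once 30 to 50 mm of the cover stick out past this edge, fingers reaching down on both sides of that overhang can grip it across its 60 mm width.
- drawer_unit: Low desk-top drawer unit of pale wood, two white drawer fronts that stay shut, 170 deep (x) x 250 wide (y) x 70 mm high; it does not move. Origin: centre of its footprint at desk height, 85 mm behind the front edge. The cover lies on its left or right half, the portable drive on the other.
- housing: Grey ribbed metal electronics housing, 125 x 80 x 46 mm, open on top, circuit board and two cells inside; it does not move. Origin: desk height, on its long middle line, 63 mm behind the front face. x points from the open front end (towards the robot) to the closed back. The back wall stops the cover when its centre is at x = -2 mm, its outer end then 1 mm inside the front face.
- housing_mouth (a point): Middle of the open front end, at the height of the groove ledges (38 mm above the desk); axes as the housing's. A groove runs along each side: 5 mm high from ledge to lip, 63 mm between groove bottoms, 51 mm between lips. Front wall 1 mm below the ledges. In the first 14 mm there are no lips and the sides flare to 70 mm: lay the cover's end on the ledges there, slide it on under the lips.
- ssd_center (a point): Centre of the dark portable drive, 98 x 52 x 11 mm, loose, flat on the drawer unit beside the cover; leave it.
- screwdriver_center (a point): Centre of a red precision screwdriver, 125 x 12 x 12 mm, loose, flat on the mat in front; leave it.
- mouse_center (a point): Centre of the dark computer mouse, 120 x 66 x 39 mm, loose, on the mat at the right; leave it.
There are look-alikes about, which are no part of the job. There is more than one size of the part that bears cover_center; the job needs the larger.

How it is judged:
By the outcome, as a careful person would: the job done as asked, in the order asked, and still so for the second after the job is handed in, with the robot touching nothing.
It also fails if it takes over 58 s, if anything falls off the work surface, if the arm or the gripper's body presses on something with over 40 N, if the wrist force passes 120 N, or if a joint passes its speed limit or range.

## Working session

There is one attempt and no reset: what is moved stays moved. The work goes in short steps, Python scripts to look and compute and a tool call to move; the robot and the scene stay as the last step left them, time stands still between calls to the robot, and variables do not carry over. Pictures are saved under pics/ and viewed, at most 10 in all, crops included, and the job is handed in when it is done.

Besides the shell and the picture viewer there is one more tool, called by a JSON object that holds its "op" and its "data". carry_out: Moves the arm, as the interface text tells. Shifts and turns lie within -1 to 1; 1 stands for 0.04 m of shift or 0.1 rad of turn. Its arguments: {"type":"object","properties":{"targets":{"type":"string"},"newtons":{"type":"number"}},"required":["targets"]}

```bash
mkdir -p pics; ls; cat > h.py <<'E'
import numpy as np,cv2
from workcell import monitor,camera,get_calibration,bot
def K(c): return np.array([[c['fx'],0,c['cx']],[0,c['fy'],c['cy']],[0,0,1.]])
def ray(c,uv,z):
    n=cv2.undistortPoints(np.array(uv,float).reshape(-1,1,2),K(c),np.array(c['D'],float)).reshape(-1,2)
    V=np.array(c['view']);R,t=V[:3,:3],V[:3,3];o=-R.T@t
    d=np.c_[n,np.ones(len(n))]@R
    return o+d*((z-o[2])/d[:,2])[:,None]
def shot(name,f):
    c=get_calibration(name);im=camera(name);cv2.imwrite('pics/'+f,im[:,:,::-1]);return c,im
E
python3 - <<'E'
from h import *
c,i=shot('top','top0.png');c2,i2=shot('scene','scene0.png')
for k in(c,c2):
    V=np.array(k['view']);print(-V[:3,:3].T@V[:3,3],V[2,:3],k['fx'])
print(monitor.get_obs())
E
```

```text
pics
[0.45769066 0.00197335 0.97641416] [ 0.05956498 -0.0057421  -0.99820792] 440.7045361716546
[-0.87289282 -0.05690493  0.70480575] [ 0.90266422  0.0363754  -0.42880548] 604.0353210519979
{'time': 0.1, 'q': array([-7.52304681e+01,  5.00870145e+00,  1.00384583e+01,  9.51002121e+01,
       -3.88717915e-04,  8.99983754e+01]), 'qd': array([-0.06828   ,  0.05789141,  0.08864808, -0.01372916,  0.05107028,
       -0.08025535]), 'joint_efforts': array([-3.11900134e-03, -5.21558976e+01,  4.65655804e+01,  1.60133850e-02,
       -1.32463265e-04,  2.86392401e-05]), 'ee_pos': array([ 0.14021171, -0.53182795,  0.40404182]), 'tcp_rot': array([-1.79929545e+02,  3.86719834e-04,  1.47711571e+01]), 'wrist_force': array([ 0.92329548, -0.43337366, -0.13422464]), 'torque': array([ 0.0549787 , -0.01727214, -0.03238073]), 'grasp_force': 0.0, 'opening': 0.08551732647555826}
```

View pics/top0.png

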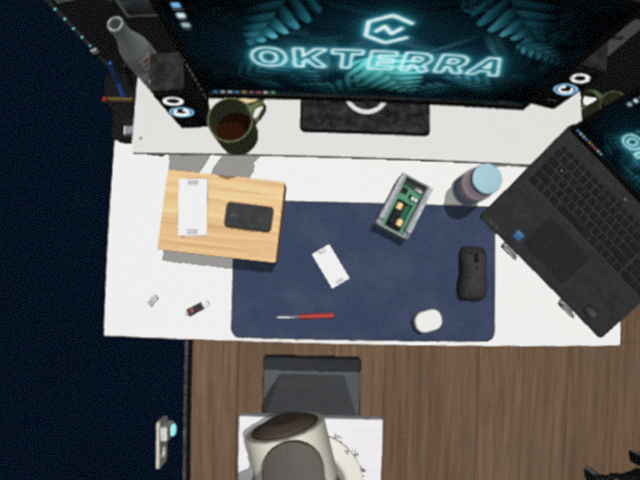

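View pics/scene0.png

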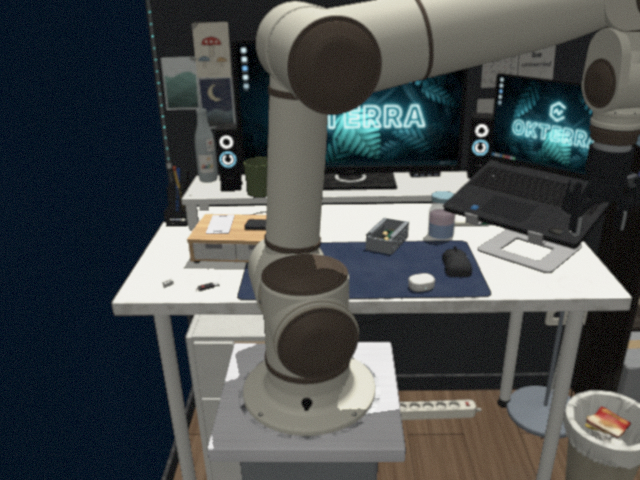

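The top view shows the cover at about (192,207) on the left half of the wooden unit, with the drive at (249,216). The housing is at (404,206), turned, and the smaller look-alike plate is on the mat at (331,266). Next I'll measure them with masks and an enlarged crop.

```bash
python3 - <<'E'
from h import *
c=get_calibration('top');im=cv2.imread('pics/top0.png')
a=cv2.resize(im[160:270,150:290],None,fx=2.8,fy=2.8,interpolation=cv2.INTER_CUBIC)
b=cv2.resize(im[165:250,360:445],None,fx=4.4,fy=4.4,interpolation=cv2.INTER_CUBIC)
H=max(a.shape[0],b.shape[0]);f=lambda x:cv2.copyMakeBorder(x,0,H-x.shape[0],0,0,cv2.BORDER_CONSTANT)
cv2.imwrite('pics/crop0.png',np.hstack([f(a),f(b)]))
hsv=cv2.cvtColor(im,cv2.COLOR_BGR2HSV)
def rect(m,box,z,n):
    M=np.zeros(m.shape,np.uint8);x0,y0,x1,y1=box;M[y0:y1,x0:x1]=m[y0:y1,x0:x1]*255
    cs=cv2.findContours(M,0,cv2.CHAIN_APPROX_NONE)[0];k=max(cs,key=cv2.contourArea)
    P=ray(c,k.reshape(-1,2),z)[:,:2].astype(np.float32)
    r=cv2.minAreaRect(P*1000);print(n,np.round(r[0]),np.round(r[1]),round(r[2],1));print(np.round(cv2.boxPoints(r)))
S,V,Hh=hsv[...,1],hsv[...,2],hsv[...,0]
rect((S<40)&(V>150),(166,172,222,250),.073,'cover')
rect((Hh>8)&(Hh<25)&(S>50),(150,160,300,275),.07,'unit')
rect((V<110),(215,195,280,240),.081,'ssd')
rect((S<60)&(V>80),(370,165,440,250),.046,'housing')
rect((S<40)&(V>150),(300,235,360,300),.003,'small')
rect((V<70),(455,240,490,305),.02,'mouse')
E
```

```text
cover [600. 260.] [120.  59.] 2.9
[[539. 287.]
 [542. 228.]
 [661. 234.]
 [658. 293.]]
unit [584. 198.] [253. 173.] 85.3
[[487.  79.]
 [659.  65.]
 [680. 318.]
 [508. 332.]]
ssd [580. 140.] [95. 52.] 83.9
[[550.  96.]
 [601.  90.]
 [611. 185.]
 [560. 190.]]
housing [ 628. -189.] [163. 151.] 0.9
[[ 546. -114.]
 [ 548. -265.]
 [ 711. -263.]
 [ 708. -112.]]
small [487. -33.] [90. 46.] 32.6
[[437. -38.]
 [462. -77.]
 [537. -29.]
 [512.  10.]]
mouse [ 478. -344.] [121.  68.] 0.5
[[ 417. -310.]
 [ 417. -378.]
 [ 539. -377.]
 [ 538. -309.]]
```

View pics/crop0.png

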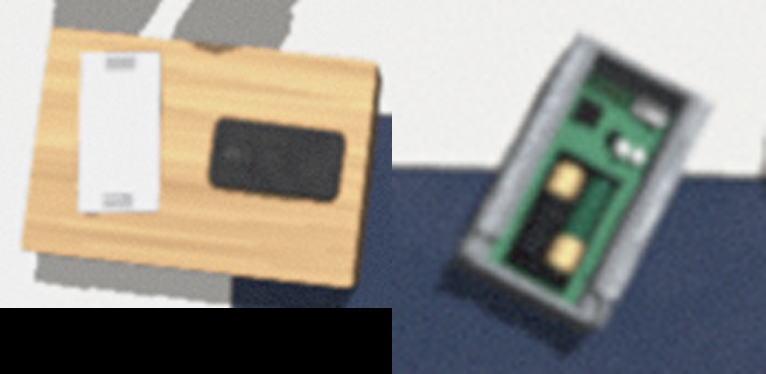

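Cover is 120x59 mm at (0.600, 0.260), yaw 2.9°, so it is the larger one. The unit's yaw is about -4.7° and the cover's front end sits about 38 mm behind the edge. I'll start moving, passing near the housing for a closer look.

{"op": "carry_out", "data": {"targets": "0.88 -0.47 0 0 0 0 -1;0.88 -0.47 0 0 0 0 -1;0.88 -0.47 0 0 0 0 -1;0.88 -0.47 0 0 0 0 -1;0.88 -0.47 0 0 0 0 -1;0.88 -0.47 0 0 0 0 -1;0.88 -0.47 0 0 0 0 -1;0.88 -0.47 0 0 0 0 -1", "newtons": 60}}

```text
time: 0.77
ee_pos: [0.3752, -0.3129, 0.4045]
tcp_rot: [-180.0, 0.0, 14.8]
wrist_force: [0.5, -1.1, 0.4]
opening: 0.0004
grasp_force: 0.0
```

{"op": "carry_out", "data": {"targets": "0.88 -0.47 0 0 0 0 -1;0.88 -0.47 0 0 0 0 -1;0.88 -0.47 0 0 0 0 -1;0 0 0 0 0 1 -1;0 0 0 0 0 1 -1;0 0 0 0 0 0 -1;0 0 0 0 0 0 -1;0 0 0 0 0 0 -1"}}

```text
time: 1.43
ee_pos: [0.4617, -0.2334, 0.4046]
tcp_rot: [-180.0, 0.0, 3.5]
wrist_force: [-0.7, -0.1, 0.3]
opening: 0.0002
grasp_force: 0.0
```

```bash
python3 - <<'E'
from h import *
o=monitor.get_obs();print(o['ee_pos'],o['tcp_rot'],o['wrist_force'],o['opening'],o['time'])
c,i=shot('wrist','w1.png');V=np.array(c['view']);print(-V[:3,:3].T@V[:3,3],V[2,:3],V[0,:3],c['fx'])
E
```

```text
[ 0.4616868  -0.23339614  0.40456236] [-1.79993509e+02  1.33616490e-02  3.46072127e+00] [-0.72954084 -0.09074587  0.25479058] 0.00024414914492643455 1.4333
[ 0.52744466 -0.22902112  0.37353003] [-0.26448615 -0.01546426 -0.96426549] [ 6.05256964e-02 -9.98166463e-01 -5.93514212e-04] 361.59926998274796
```

View pics/w1.png

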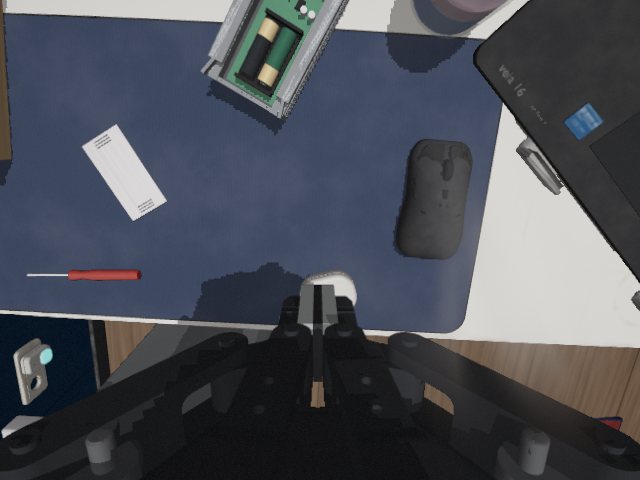

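The wrist view shows the housing's front end at about (207,68) to (283,117), with the back cut off. I'll move forward for one full view before going to the cover.

{"op": "carry_out", "data": {"targets": "0.8 -0.5 0 0 0 0 -1;0.8 -0.5 0 0 0 0 -1;0 0 0 0 0 0 -1;0 0 0 0 0 0 -1;0 0 0 0 0 0 -1;0 0 0 0 0 0 -1;0 0 0 0 0 0 -1;0 0 0 0 0 0 -1"}}

```text
time: 2.15
ee_pos: [0.5228, -0.1901, 0.405]
tcp_rot: [180.0, -0.0, 3.3]
wrist_force: [-0.2, 0.0, 0.2]
opening: 0.0002
grasp_force: 0.0
```

```bash
python3 - <<'E'
from h import *
import json
o=monitor.get_obs();print(o['ee_pos'],o['tcp_rot'],o['time'])
c,i=shot('wrist','w2.png');json.dump({k:np.array(v).tolist() for k,v in c.items()},open('w2.json','w'))
u=(cv2.projectPoints(np.array([[.60,-.19,.04]]),cv2.Rodrigues(np.array(c['view'])[:3,:3])[0],np.array(c['view'])[:3,3],K(c),np.array(c['D']))[0].ravel()).astype(int);print(u)
x0=max(0,u[0]-110);y0=max(0,u[1]-110);print(x0,y0)
cv2.imwrite('pics/w2c.png',cv2.resize(i[y0:y0+200,x0:x0+220,::-1],None,fx=3,fy=3,interpolation=cv2.INTER_CUBIC))
E
```

```text
[ 0.52283072 -0.19013367  0.40504831] [ 1.79982998e+02 -2.58627544e-02  3.25521523e+00] 2.15
[322 130]
212 20
```

View pics/w2c.png

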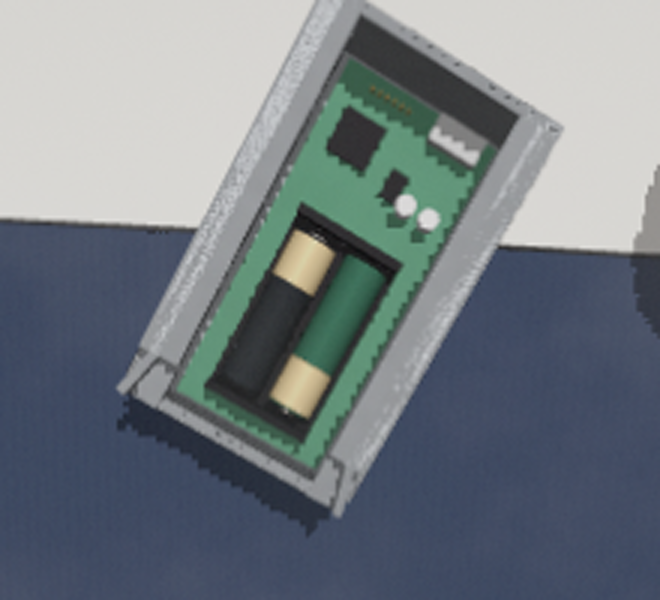

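The crop shows the front wall from about (130,392) to (336,515). The lip inner edges run (178,390)–(360,15) on the left and (325,468)–(520,115) on the right. The outer right edge is (338,515)–(562,128).

```bash
cat > hm.py <<'E'
from h import *
import json
c=json.load(open('w2.json'))
f=lambda pts,z: ray(c,[(212+x/3-.33,20+y/3-.33) for x,y in pts],z)[:,:2]*1000
d=lambda p:np.degrees(np.arctan2(*(p[1]-p[0])[::-1]))
L=f([(178,390),(360,15)],.045);R=f([(325,468),(520,115)],.045);F=f([(130,392),(336,515)],.037);O=f([(338,515),(562,128)],.046);B=f([(372,5),(562,128)],.046)
for n,p in zip('LRFOB',(L,R,F,O,B)): print(n,np.round(p,1).tolist(),round(d(p),1),round(np.linalg.norm(p[1]-p[0]),1))
a=np.radians((d(L)+d(R)+d(O))/3);x=np.array([np.cos(a),np.sin(a)]);y=np.array([-x[1],x[0]])
print('yaw',np.degrees(a),'lat L,R,O',(L@y),(R@y),(O@y),'fwd F,O,B',F@x,O@x,B@x)
m=(L@y).mean()/2+(R@y).mean()/2; print('mouth',x*(F@x).mean()+y*m)
E
python3 hm.py
```

```text
L [[580.6, -145.4], [682.9, -192.3]] -24.6 112.5
R [[560.4, -190.0], [660.5, -238.3]] -25.8 111.2
F [[579.1, -129.9], [545.5, -194.3]] -117.5 72.6
O [[546.7, -194.7], [657.7, -250.2]] -26.6 124.1
B [[685.3, -195.3], [657.7, -250.2]] -116.7 61.4
yaw -25.65762028527159 lat L,R,O [120.36175386 122.38333728] [71.42406859 71.16881253] [61.21984065 59.27488521] fwd F,O,B [578.22433918 575.85575559] [577.08988496 701.18400448] [702.29009303 701.18400448]
mouth [ 561.85458788 -163.0183208 ]
```

{"op": "carry_out", "data": {"targets": "0.2 -0.97 0 0 0 0 -1;0.2 -0.97 0 0 0 0 -1;0.2 -0.97 0 0 0 0 -1;0.2 -0.97 0 0 0 0 -1;0.2 -0.97 0 0 0 0 -1;0.2 -0.97 0 0 0 0 -1;0.2 -0.97 0 0 0 0 -1;0.2 -0.97 0 0 0 0 -1"}}

```text
time: 2.87
ee_pos: [0.5726, 0.0777, 0.4057]
tcp_rot: [-178.1, 0.0, 7.4]
wrist_force: [0.8, -0.4, -0.2]
opening: 0.0001
grasp_force: 0.0
```

{"op": "carry_out", "data": {"targets": "0.3 -0.9 0 0 0 0 -1;0.3 -0.9 0 0 0 0 -1;0.3 -0.9 0 0 0 0 -1;0.3 -0.9 0 0 0 0 -1;0 0 0.8 0 0 0 -1;0 0 0.8 0 0 0 -1;0 0 0 0 0 0 -1;0 0 0 0 0 0 -1"}}

```text
time: 3.53
ee_pos: [0.6096, 0.1577, 0.3474]
tcp_rot: [-175.3, 0.3, 13.7]
wrist_force: [-0.6, 0.1, 1.1]
opening: -0.0
grasp_force: 0.0
```

```bash
python3 - <<'E'
from h import *
o=monitor.get_obs();print(o['ee_pos'],o['tcp_rot'],o['wrist_force'],o['time'])
c,i=shot('wrist','w3.png')
E
```

```text
[0.60963124 0.15770083 0.34738486] [-175.32961408    0.26569132   13.74190152] [-0.6426802   0.13332946  1.06312972] 3.5333
```

View pics/w3.png

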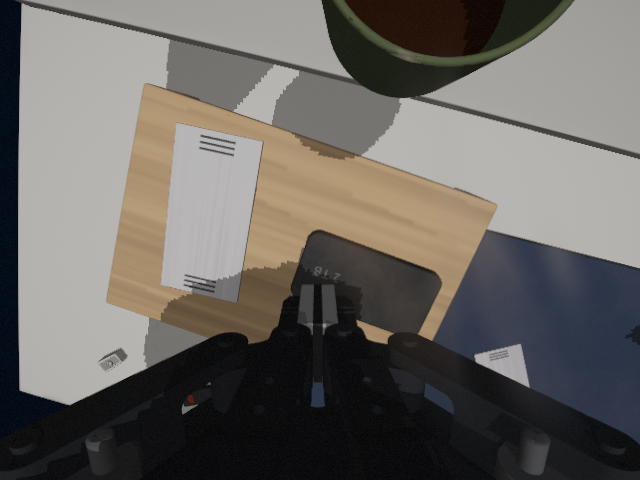

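The wrist view shows the cover with corners near (176,123), (263,141), (238,303) and (161,286), the drive at (365,280) and the mug behind. The tool has tilted in transit, so I'll work out the correction and re-measure the cover.

```bash
cat > go.py <<'E'
from h import *
from scipy.spatial.transform import Rotation as Ro
def go(p,yaw,pitch=0):
    o=monitor.get_obs();A=Ro.from_euler('xyz',o['tcp_rot'],degrees=True);B=Ro.from_euler('xyz',[180,pitch,yaw],degrees=True)
    print('t',round(o['time'],2),'at',np.round(o['ee_pos'],4),np.round(o['tcp_rot'],2),'F',np.round(o['wrist_force'],1))
    print('turn first, units',np.round((A.inv()*B).as_rotvec()/.1,2),'then shift',np.round(B.inv().apply(np.array(p)-o['ee_pos'])/.04,2))
E
python3 - <<'E'
from go import *
c=get_calibration('wrist');P=ray(c,[(176,123),(263,141),(238,303),(161,286)],.073);print(np.round(P,4),P.mean(0));print(np.round(ray(c,[(145,84),(496,206),(107,300)],.07),4))
print(np.round(monitor.get_obs()['q'],1))
go([.625,.262,.345],3)
E
```

```text
[[0.6584 0.2917 0.073 ]
 [0.6609 0.2315 0.073 ]
 [0.5402 0.2267 0.073 ]
 [0.5375 0.2874 0.073 ]] [0.59924937 0.25931982 0.073     ]
[[0.6782 0.3177 0.07  ]
 [0.6574 0.0692 0.07  ]
 [0.5113 0.3311 0.07  ]]
[ 13.7  15.4  15.9  90.5   4.7 179.9]
t 3.58 at [0.61   0.1577 0.3497] [-1.7533e+02  5.0000e-02  1.3730e+01] F [0.6 0.3 0.9]
turn first, units [-0.81  0.09  1.87] then shift [ 0.51 -2.59  0.12]
```

Joint 6 is at its 180° limit. I'll use the equivalent half-turned grasp (yaw about 183°, so q6 about 21°), which also suits the housing.

{"op": "carry_out", "data": {"targets": "0 0 0 -0.8 0.1 0 -1;0 0 0 0 0 -1 -1;0 0 0 0 0 -1 -1;0 0 0 0 0 -1 -1;0 0 0 0 0 -1 -1;0 0 0 0 0 -1 -1;0 0 0 0 0 -1 -1;0 0 0 0 0 -1 -1"}}

```text
time: 4.25
ee_pos: [0.6115, 0.1533, 0.3521]
tcp_rot: [179.7, -0.7, 54.5]
wrist_force: [-0.2, 0.1, 0.4]
opening: 0.0003
grasp_force: 0.0
```

{"op": "carry_out", "data": {"targets": "0 0 0 0 0 -1 -1;0 0 0 0 0 -1 -1;0 0 0 0 0 -1 -1;0 0 0 0 0 -1 -1;0 0 0 0 0 -1 -1;0 0 0 0 0 -1 -1;0 0 0 0 0 -1 -1;0 0 0 0 0 -1 -1"}}

```text
time: 4.92
ee_pos: [0.6115, 0.1533, 0.3521]
tcp_rot: [179.3, -0.3, 100.3]
wrist_force: [-0.6, -0.1, -1.1]
opening: 0.0001
grasp_force: 0.0
```

{"op": "carry_out", "data": {"targets": "0 0 0 0 0 -1 -1;0 0 0 0 0 -1 -1;0 0 0 0 0 -1 -1;0 0 0 0 0 -1 -1;0 0 0 0 0 -1 -1;0 0 0 0 0 -1 -1;0 0 0 0 0 -1 -1;0 0 0 0 0 -1 -1"}}

```text
time: 5.58
ee_pos: [0.6115, 0.1533, 0.3521]
tcp_rot: [179.3, 0.3, 146.2]
wrist_force: [0.5, -0.8, 0.4]
opening: 0.0003
grasp_force: 0.0
```

{"op": "carry_out", "data": {"targets": "0 0 0 0 0 -1 -1;0 0 0 0 0 -1 -1;0 0 0 0 0 -1 -1;0 0 0 0 0 -1 -1;0 0 0 0 0 -1 -1;0 0 0 0 0 -1 -1;0 0 0 0 0 -0.5 -1;0 0 0 0 0 0 -1"}}

```text
time: 6.25
ee_pos: [0.6115, 0.1533, 0.3518]
tcp_rot: [179.6, 0.7, -176.8]
wrist_force: [0.1, 0.4, 0.2]
opening: 0.0003
grasp_force: 0.0
```

```bash
python3 - <<'E'
from go import *
go([.622,.2615,.27],183);print(np.round(monitor.get_obs()['q'],1))
E
```

```text
t 6.25 at [0.6115 0.1533 0.3518] [ 179.61    0.69 -176.76] F [0.1 0.4 0.2]
turn first, units [0.07 0.12 0.04] then shift [-0.4   2.69  2.05]
[14.  15.  15.6 89.9  0.3 10.8]
```

{"op": "carry_out", "data": {"targets": "0 0 0 0.07 0.12 0 -1;-0.13 0.9 0 0 0 0 -1;-0.13 0.9 0 0 0 0 -1;-0.13 0.9 0 0 0 0 -1;0 0 0.8 0 0 0 -1;0 0 0.8 0 0 0 -1;0 0 0.7 0 0 0 -1;0 0 0 0 0 0 -1"}}

```text
time: 6.92
ee_pos: [0.6194, 0.2621, 0.2508]
tcp_rot: [-179.8, -0.7, -176.9]
wrist_force: [-1.0, -0.8, -1.5]
opening: -0.0002
grasp_force: 0.0
```

{"op": "carry_out", "data": {"targets": "0 0 0.04 0 0 0 -1;0 0 0.04 0 0 0 -1;0 0 0.04 0 0 0 -1;0 0 0.04 0 0 0 -1;0 0 0 0 0 0 -1;0 0 0 0 0 0 -1;0 0 0 0 0 0 -1;0 0 0 0 0 0 -1"}}

```text
time: 7.58
ee_pos: [0.6205, 0.2623, 0.2503]
tcp_rot: [-180.0, -0.2, -176.8]
wrist_force: [0.4, 0.2, -0.1]
opening: -0.0001
grasp_force: 0.0
```

{"op": "carry_out", "data": {"targets": "0 0 0.04 0 0 0 -1;0 0 0.04 0 0 0 -1;0 0 0.03 0 0 0 -1;0 0 0 0 0 0 -1;0 0 0 0 0 0 -1;0 0 0 0 0 0 -1;0 0 0 0 0 0 -1;0 0 0 0 0 0 -1"}}

```text
time: 8.25
ee_pos: [0.6204, 0.2624, 0.2465]
tcp_rot: [-180.0, -0.2, -176.8]
wrist_force: [-1.5, -0.3, 6.0]
opening: -0.0002
grasp_force: 3.1
```

{"op": "carry_out", "data": {"targets": "0 0 0.012 0 0 0 -1;0.07 0.01 0 0 0 0 -1;0.14 0.02 0 0 0 0 -1;0.14 0.02 0 0 0 0 -1;0.14 0.02 0 0 0 0 -1;0.14 0.02 0 0 0 0 -1;0.07 0.01 0 0 0 0 -1;0 0 0 0 0 0 -1"}}

```text
time: 8.92
ee_pos: [0.592, 0.265, 0.2465]
tcp_rot: [-180.0, -0.1, -176.8]
wrist_force: [-1.8, 0.7, 8.0]
opening: -0.0001
grasp_force: 3.7
```

```bash
cat > cov.py <<'E'
from go import *
def cov(f,box=(150,160,240,300)):
    o=monitor.get_obs();print(round(o['time'],2),np.round(o['ee_pos'],4),np.round(o['wrist_force'],1))
    c,im=shot('top',f);hsv=cv2.cvtColor(im,cv2.COLOR_RGB2HSV);x0,y0,x1,y1=box
    M=np.zeros(im.shape[:2],np.uint8);M[y0:y1,x0:x1]=255
    M&=((hsv[...,1]<40)&(hsv[...,2]>150)).astype(np.uint8)*255
    for k in cv2.findContours(M,0,cv2.CHAIN_APPROX_NONE)[0]:
        if cv2.contourArea(k)>150:
            P=(ray(c,k.reshape(-1,2),.073)[:,:2]*1000).astype(np.float32);r=cv2.minAreaRect(P);print(np.round(r[1]),r[2],np.round(cv2.boxPoints(r)).tolist())
E
python3 -c "
from cov import *
cov('top1.png',(166,172,222,262))
c,im=shot('wrist','w4.png')"
```

```text
8.92 [0.592  0.265  0.2465] [-1.8  0.7  8. ]
[ 17. 101.] 1.5785423517227173 [[486.0, 295.0], [489.0, 194.0], [505.0, 195.0], [502.0, 296.0]]
[79. 59.] 2.673914670944214 [[510.0, 290.0], [513.0, 231.0], [592.0, 234.0], [589.0, 294.0]]
```

View pics/w4.png

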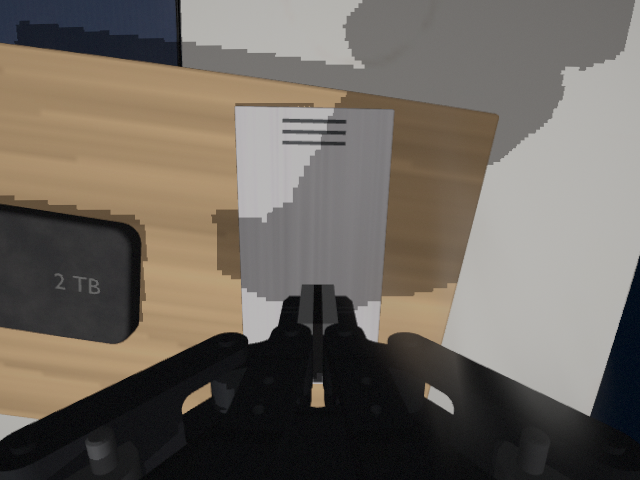

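The cover slides cleanly with the finger. Its front end is now about 9 mm from the edge and parallel to the tool, so 49 mm remain.

{"op": "carry_out", "data": {"targets": "0.1 0.01 0 0 0 0 -1;0.2 0.03 0 0 0 0 -1;0.22 0.03 0 0 0 0 -1;0.22 0.03 0 0 0 0 -1;0.22 0.03 0 0 0 0 -1;0.18 0.02 0 0 0 0 -1;0.09 0.01 0 0 0 0 -1;0 0 0 0 0 0 -1"}}

```text
time: 9.68
ee_pos: [0.5424, 0.2687, 0.2465]
tcp_rot: [-180.0, -0.1, -176.8]
wrist_force: [-2.4, 0.1, 7.1]
opening: -0.0004
grasp_force: 3.7
```

{"op": "carry_out", "data": {"targets": "0 0 -0.1 0 0 0 -1;0 0 -0.5 0 0 0 -1;0 0 -0.9 0 0 0 -1;0.5 0 -0.5 0 0 0 1;0.9 0 0 0 0 0 1;0.9 0 0 0 0 0 1;0.5 0 0 0 0 0 1;0 0 0 0 0 0 1"}}

```text
time: 10.35
ee_pos: [0.4285, 0.2621, 0.3265]
tcp_rot: [-180.0, -0.3, -176.8]
wrist_force: [0.0, -0.1, 1.3]
opening: 0.0603
grasp_force: 0.0
```

```bash
python3 -c "
from cov import *
cov('top2.png',(160,172,232,275))
c,im=shot('wrist','w5.png')"
```

```text
10.35 [0.4285 0.2621 0.3265] [ 0.  -0.1  1.3]
[123. 150.] 1.728201985359192 [[458.0, 322.0], [462.0, 173.0], [585.0, 176.0], [581.0, 326.0]]
[111.  15.] 3.382862091064453 [[562.0, 327.0], [563.0, 311.0], [673.0, 318.0], [673.0, 333.0]]
```

View pics/w5.png

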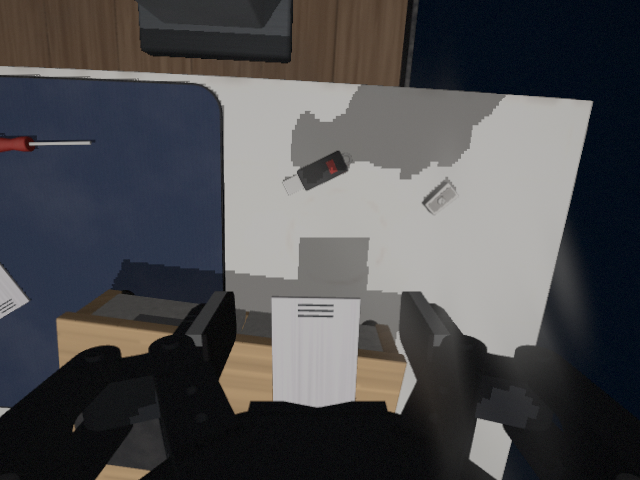

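The cover overhangs the edge and lies flat, with front corners at (272,297) and (361,299). Small dark drawer knobs show at about (370,322) and (125,292), so I'll compute where they are relative to the fingers.

```bash
python3 -c "
from go import *
c=get_calibration('wrist')
P=ray(c,[(272,297),(361,299)],.073);print(P);m=P.mean(0);print('edge',ray(c,[(58,315),(405,357)],.07))
for z in (.02,.035,.05): print('knob',z,ray(c,[(370,322),(125,292)],z)[:,:2].round(3).tolist())
a=np.radians(3.1);p=m+.017*np.array([np.cos(a),np.sin(a),0]);print(p)
go([p[0],p[1],.26],183.1)
im=cv2.imread('pics/w5.png')[260:410,60:440];cv2.imwrite('pics/w5c.png',cv2.resize(im,None,fx=2,fy=2))
"
```

```text
[[0.46289963 0.23445203 0.073     ]
 [0.46101781 0.29372744 0.073     ]]
edge [[0.48665432 0.08572482 0.07      ]
 [0.50517793 0.32941682 0.07      ]]
knob 0.02 [[0.505, 0.311], [0.489, 0.107]]
knob 0.035 [[0.497, 0.309], [0.483, 0.115]]
knob 0.05 [[0.489, 0.306], [0.476, 0.123]]
[0.47893385 0.26500907 0.073     ]
t 10.45 at [0.4311 0.2625 0.3262] [-179.97   -0.18 -176.8 ] F [0.1 0.4 0.3]
turn first, units [-0.01 -0.03  0.02] then shift [-1.2  -0.    1.66]
```

View pics/w5c.png

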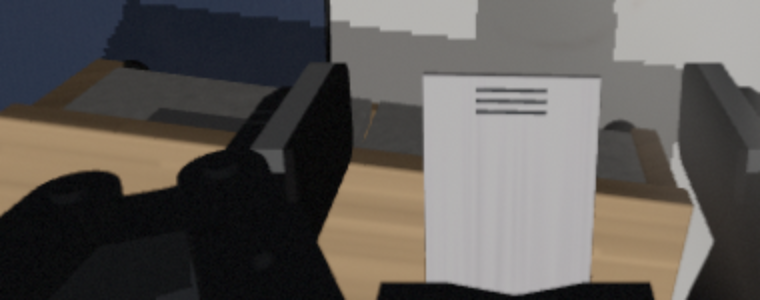

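The front end is at x≈0.462 and the edge at 0.500, giving 38 mm of overhang. The dark spots are feet under the unit, so they are clear of the fingers. Now I'll descend around the cover.

{"op": "carry_out", "data": {"targets": "-0.6 0 0 0 0 0 1;-0.55 0 0 0 0 0 1;0 0 0 0 0 0 1;0 0 0.7 0 0 0 1;0 0 0.7 0 0 0 1;0 0 0.6 0 0 0 1;0 0 0.45 0 0 0 1;0 0 0 0 0 0 1"}}

```text
time: 11.12
ee_pos: [0.4764, 0.2641, 0.2231]
tcp_rot: [-179.8, -0.6, -176.9]
wrist_force: [-0.7, -0.4, -0.8]
opening: 0.0855
grasp_force: 0.0
```

{"op": "carry_out", "data": {"targets": "0 0 0 0 0 0 0.6;0 0 0 0 0 0 0.4;0 0 0 0 0 0 0.3;0 0 0 0 0 0 0.2;0 0 0 0 0 0 0.2;0 0 0 0 0 0 0.2;0 0 0 0 0 0 0.2;0 0 0 0 0 0 0.2", "newtons": 50}}

```text
time: 11.78
ee_pos: [0.4772, 0.265, 0.2288]
tcp_rot: [180.0, -0.1, -176.8]
wrist_force: [1.6, 0.2, 6.1]
opening: 0.0584
grasp_force: 52.9
```

Gripped at 58 mm opening and 53 N. Lifting.

{"op": "carry_out", "data": {"targets": "0 0 -0.1 0 0 0 -1;0 0 -0.2 0 0 0 -1;0 0 -0.4 0 0 0 -1;0 0 -0.5 0 0 0 -1;0 0 -0.5 0 0 0 -1;0 0 -0.4 0 0 0 -1;0 0 -0.2 0 0 0 -1;0 0 0 0 0 0 -1"}}

```text
time: 12.45
ee_pos: [0.4773, 0.2651, 0.3217]
tcp_rot: [180.0, -0.1, -176.8]
wrist_force: [-0.5, -0.5, -0.0]
opening: 0.0583
grasp_force: 53.3
```

```bash
python3 -c "
from go import *
# pre-insert: outer end 16 mm behind grasp, far end 25 mm before mouth
a=np.radians(-26.3);x=np.array([np.cos(a),np.sin(a)]);m=np.array([.562,-.163])
g=m-x*(.120-.015+.03);print(g)
go([g[0],g[1],.31],180-26.3);shot('scene','s1.png')
shot('wrist','w6.png')"
```

```text
[ 0.44097433 -0.10318539]
t 12.45 at [0.4773 0.2651 0.3217] [ 1.7998e+02 -1.0000e-01 -1.7684e+02] F [-0.5 -0.5 -0. ]
turn first, units [-0.   -0.02  5.14] then shift [-3.26 -8.66  0.29]
```

View pics/s1.png

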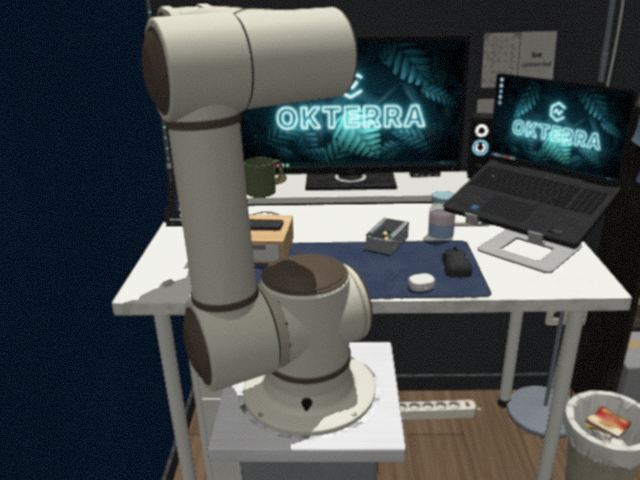

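The arm hides the gripper in the scene view, and I've now used all 10 pictures. From here I'll check by numbers only. Next, turn and carry the cover to the housing.

{"op": "carry_out", "data": {"targets": "0 0 0 0 0 0.8 -1;0 0 0 0 0 0.9 -1;0 0 0 0 0 0.9 -1;0 0 0 0 0 0.9 -1;0 0 0 0 0 0.9 -1;0 0 0 0 0 0.74 -1;-0.16 -0.43 0 0 0 0 -1;-0.3 -0.8 0 0 0 0 -1"}}

```text
time: 13.22
ee_pos: [0.4717, 0.2138, 0.3176]
tcp_rot: [-179.8, -0.3, 153.8]
wrist_force: [1.1, 0.3, -0.2]
opening: 0.0578
grasp_force: 53.4
```

{"op": "carry_out", "data": {"targets": "-0.33 -0.87 0 0 0 0 -1;-0.33 -0.87 0 0 0 0 -1;-0.33 -0.87 0 0 0 0 -1;-0.33 -0.87 0 0 0 0 -1;-0.33 -0.87 0 0 0 0 -1;-0.33 -0.87 0 0 0 0 -1;-0.33 -0.87 0 0 0 0 -1;-0.25 -0.6 0 0 0 0 -1"}}

```text
time: 13.88
ee_pos: [0.4441, -0.075, 0.3188]
tcp_rot: [-179.8, -0.3, 153.6]
wrist_force: [0.7, 0.7, -0.6]
opening: 0.0581
grasp_force: 53.4
```

{"op": "carry_out", "data": {"targets": "-0.16 -0.4 0 0 0 0 -1;0 0 0 0 0 0 -1;0 0 0 0 0 0 -1;0 0 0 0 0 0 -1;0 0 0 0 0 0 -1;0 0 0 0 0 0 -1;0 0 0 0 0 0 -1;0 0 0 0 0 0 -1"}}

```text
time: 14.55
ee_pos: [0.4439, -0.0892, 0.3201]
tcp_rot: [-179.8, -0.2, 153.8]
wrist_force: [-1.0, -0.0, -1.0]
opening: 0.058
grasp_force: 53.4
```

```bash
python3 -c "
from go import *
go([.441,-.1032,.25],153.7)
c,im=shot('top','t3.png');c2,i2=shot('scene','s3.png');cw,iw=shot('wrist','w7.png')
# cover end seen in wrist: bright low-sat pixels in central columns
hs=cv2.cvtColor(iw,cv2.COLOR_RGB2HSV);M=((hs[...,1]<45)&(hs[...,2]>110)).astype(np.uint8)
for r in (285,292,296,300,310,330,350): 
  xs=np.where(M[r,230:410])[0]; print(r,(xs.min()+230,xs.max()+230,len(xs)) if len(xs) else None)
# top view: bright plate
hs=cv2.cvtColor(im,cv2.COLOR_RGB2HSV);M=((hs[...,1]<45)&(hs[...,2]>140)).astype(np.uint8)*255;M[:, :335]=0;M[:,430:]=0;M[:190]=0;M[300:]=0
for k in cv2.findContours(M,0,cv2.CHAIN_APPROX_NONE)[0]:
  if cv2.contourArea(k)>60: print(cv2.boundingRect(k),[np.round(v,1) for v in cv2.minAreaRect((ray(c,k.reshape(-1,2),.16)[:,:2]*1000).astype(np.float32))])
"
```

```text
t 14.55 at [ 0.4439 -0.0892  0.3201] [-179.84   -0.18  153.77] F [-1. -0. -1.]
turn first, units [-0.03 -0.03  0.01] then shift [-0.09 -0.34  1.75]
285 (np.int64(240), np.int64(385), 44)
292 (np.int64(240), np.int64(398), 159)
296 (np.int64(240), np.int64(396), 157)
300 (np.int64(241), np.int64(394), 90)
310 (np.int64(242), np.int64(393), 97)
330 (np.int64(243), np.int64(392), 150)
350 (np.int64(244), np.int64(391), 148)
(364, 219, 66, 81) [array([ 498.2, -151.3]), array([149.4, 121.8]), np.float64(0.8)]
(407, 190, 23, 43) [array([ 588.9, -193.5]), array([16.9, 90.2]), np.float64(61.6)]
(335, 190, 65, 29) [array([600.1, -94. ]), array([ 53.2, 121. ]), np.float64(1.8)]
```

```bash
python3 -c "
from go import *
from scipy.optimize import brentq
cw=get_calibration('wrist');iw=cv2.imread('pics/w7.png');hs=cv2.cvtColor(iw,cv2.COLOR_BGR2HSV);M=((hs[...,1]<45)&(hs[...,2]>110)).astype(np.uint8)
o=monitor.get_obs();A=Ro.from_euler('xyz',o['tcp_rot'],degrees=True)
print([int(M[r,300:340].sum()) for r in range(280,296)])
for r in (292,294,296,298,320,330,340,350,360,370):
  xs=np.where(M[r,225:415])[0]+225
  if len(xs)<2: continue
  uv=[(xs.min()-.5,r),(xs.max()+.5,r)]
  w=lambda z:np.linalg.norm(np.diff(ray(cw,uv,z),axis=0))-.06
  z=brentq(w,.05,.28);P=A.inv().apply(ray(cw,uv,z)-o['ee_pos'])*1000
  print(r,xs.min(),xs.max(),'z',round(z,4),'tool',np.round(P,1).tolist())
"
```

```text
[0, 0, 0, 0, 0, 0, 0, 32, 40, 40, 40, 40, 40, 40, 40, 40]
292 240 398 z 0.1629 tool [[13.8, -29.5, 157.4], [13.9, 30.5, 157.3]]
294 240 397 z 0.1623 tool [[12.7, -29.7, 158.0], [12.8, 30.3, 157.9]]
296 240 396 z 0.1617 tool [[11.7, -29.9, 158.6], [11.7, 30.1, 158.5]]
298 241 394 z 0.1594 tool [[9.8, -30.0, 160.9], [9.9, 30.0, 160.8]]
320 243 392 z 0.1583 tool [[-0.2, -30.0, 162.0], [-0.1, 30.0, 161.8]]
330 243 392 z 0.1594 tool [[-4.1, -30.0, 160.9], [-4.0, 30.0, 160.7]]
340 244 391 z 0.1588 tool [[-8.9, -30.0, 161.5], [-8.9, 30.0, 161.3]]
350 244 391 z 0.1599 tool [[-12.8, -30.0, 160.4], [-12.7, 30.0, 160.2]]
360 241 391 z 0.1636 tool [[-15.0, -30.6, 156.7], [-14.9, 29.4, 156.5]]
370 242 390 z 0.163 tool [[-20.0, -30.6, 157.2], [-19.9, 29.4, 157.1]]
```

{"op": "carry_out", "data": {"targets": "-0.09 -0.34 0 0 0 0 -1;0 0 0.4 0 0 0 -1;0 0 0.4 0 0 0 -1;0 0 0.2 0 0 0 -1;0 0 0 0 0 0 -1;0 0 0 0 0 0 -1;0 0 0 0 0 0 -1;0 0 0 0 0 0 -1"}}

```text
time: 15.37
ee_pos: [0.4411, -0.1036, 0.2811]
tcp_rot: [-179.9, -0.1, 153.7]
wrist_force: [0.1, 0.3, -0.7]
opening: 0.0578
grasp_force: 53.4
```

```bash
python3 -c "
from h import *
import json
c=json.load(open('w2.json'));im=cv2.imread('pics/w2.png',0)[0:230,200:440]
def rep(c,im,ox,oy,mn):
  ls=cv2.createLineSegmentDetector().detect(im)[0].reshape(-1,4)
  a=np.radians(-26.3);x=np.array([np.cos(a),np.sin(a)]);y=np.array([-x[1],x[0]])
  for l in sorted(ls.tolist(),key=lambda l:-np.hypot(l[2]-l[0],l[3]-l[1])):
    if np.hypot(l[2]-l[0],l[3]-l[1])<mn: break
    P=ray(c,[(l[0]+ox,l[1]+oy),(l[2]+ox,l[3]+oy)],.045)[:,:2]*1000
    d=P[1]-P[0];t=np.degrees(np.arctan2(d[1],d[0]))%180
    if 145<t<162 or 55<t<72: print('len',round(np.hypot(*d)),'ang',round(t-180 if t>90 else t-90,1),'lat',np.round(P@y,1),'fwd',np.round(P@x,1))
print('wrist');rep(c,im,200,0,20)
print('top');rep(get_calibration('top'),cv2.imread('pics/top0.png',0)[160:250,360:445],360,160,12)
"
```

```text
wrist
len 106 ang -26.5 lat [131.1 130.7] fwd [591.6 698.1]
len 105 ang -26.7 lat [137.1 136.4] fwd [592.7 697.5]
len 107 ang -26.2 lat [79.2 79. ] fwd [698.4 591.7]
len 89 ang -26.4 lat [67.  66.8] fwd [576.4 665.4]
len 73 ang -26.3 lat [143.3 143.3] fwd [629.  701.5]
len 75 ang -26.5 lat [142.5  67.6] fwd [699.8 699.5]
len 67 ang -26.4 lat [137.9  71. ] fwd [577.3 577.1]
len 61 ang -26.2 lat [87.5 87.4] fwd [646.9 586.3]
len 57 ang -26.1 lat [120.7 120.9] fwd [590.3 647.5]
len 49 ang -26.5 lat [ 80.2 129.6] fwd [581.1 581.3]
len 46 ang -26.8 lat [128.3  82.4] fwd [584.5 584.2]
len 32 ang -26.3 lat [66.6 66.6] fwd [699.5 667.1]
len 34 ang -26.7 lat [127.9 128.1] fwd [637.8 604.3]
len 32 ang -26.4 lat [120.6  88.4] fwd [647.6 647.6]
len 29 ang -26.0 lat [ 99.9 129.1] fwd [688.1 687.9]
len 29 ang -27.2 lat [ 89.5 118.7] fwd [588.7 589.2]
len 28 ang -26.0 lat [91.4 91.5] fwd [612.9 640.6]
len 27 ang -27.1 lat [142.9 143.3] fwd [625.8 598.6]
len 23 ang -27.2 lat [73.6 74. ] fwd [697.5 674.7]
len 17 ang -27.4 lat [71.5 71.2] fwd [682.  699.1]
len 18 ang -28.4 lat [102.2 102.8] fwd [627.3 609.3]
top
len 111 ang -23.3 lat [128.1 133.8] fwd [585.4 696.8]
len 82 ang -25.9 lat [67.4 67.9] fwd [579.5 661.2]
len 79 ang -28.1 lat [150.4 147.9] fwd [623.7 702.6]
len 75 ang -26.5 lat [146.   70.8] fwd [574.6 574.3]
len 71 ang -26.3 lat [143.1  71.7] fwd [700.5 700.5]
len 69 ang -27.5 lat [78.3 79.7] fwd [661.  592.4]
len 53 ang -28.0 lat [ 80.2 132.7] fwd [556.7 558.2]
len 53 ang -27.0 lat [142.4 143.1] fwd [690.3 637.3]
len 40 ang -27.2 lat [86.8 86.1] fwd [611.8 652.1]
len 36 ang -31.1 lat [142.9 145.9] fwd [635.9 599.7]
len 37 ang -29.7 lat [74.8 77. ] fwd [697.5 660.7]
len 31 ang -30.7 lat [124.5  93.3] fwd [648.2 645.8]
len 31 ang -27.4 lat [91.8 92.4] fwd [643.4 612.9]
len 29 ang -26.0 lat [ 96.  124.6] fwd [582.6 582.4]
```

The LSD lines agree well: housing yaw -26.4°, lips 51.8 mm apart, length about 124 mm. The mouth is therefore at (0.563, -0.161), and the middle line moves about 2 mm from my hand-picked value. I'll go above the mouth with 8 mm of the end over the flare.

```bash
python3 -c "
from go import *
go([.4764,-.1183,.206],153.6)"
```

```text
t 15.37 at [ 0.4411 -0.1036  0.2811] [-1.7986e+02 -1.0000e-01  1.5372e+02] F [ 0.1  0.3 -0.7]
turn first, units [-0.02 -0.02  0.02] then shift [-0.95  0.06  1.88]
```

{"op": "carry_out", "data": {"targets": "-0.47 0.03 0 0 0 0.02 -1;-0.48 0.03 0 0 0 0 -1;0 0 0.4 0 0 0 -1;0 0 0.5 0 0 0 -1;0 0 0.45 0 0 0 -1;0 0 0.35 0 0 0 -1;0 0 0.1 0 0 0 -1;0 0 0 0 0 0 -1"}}

```text
time: 16.03
ee_pos: [0.4755, -0.1183, 0.2076]
tcp_rot: [-179.8, -0.2, 153.6]
wrist_force: [0.1, -0.1, 0.2]
opening: 0.0578
grasp_force: 53.4
```

{"op": "carry_out", "data": {"targets": "0 0 0 0 0 0 -1;0 0 0 0 0 0 -1;0 0 0 0 0 0 -1;0 0 0 0 0 0 -1;0 0 0.03 0 0 0 -1;0 0 0.03 0 0 0 -1;0 0 0 0 0 0 -1;0 0 0 0 0 0 -1"}}

```text
time: 16.7
ee_pos: [0.4756, -0.1184, 0.2056]
tcp_rot: [-179.8, -0.2, 153.6]
wrist_force: [0.1, 1.1, -0.5]
opening: 0.0576
grasp_force: 53.5
```

```bash
python3 -c "
from go import *
go([.4764,-.1183,.1968],153.6);print(monitor.get_obs()['torque'])"
```

```text
t 16.7 at [ 0.4756 -0.1184  0.2056] [-179.84   -0.18  153.59] F [ 0.1  1.1 -0.5]
turn first, units [-0.03 -0.03 -0.  ] then shift [-0.02  0.01  0.22]
[-0.03174513  0.02770322 -0.00366554]
```

{"op": "carry_out", "data": {"targets": "-0.02 0.01 0.05 -0.03 -0.03 0 -1;0 0 0.05 0 0 0 -1;0 0 0.05 0 0 0 -1;0 0 0 0 0 0 -1;0 0 0 0 0 0 -1;0 0 0.02 0 0 0 -1;0 0 0 0 0 0 -1;0 0 0 0 0 0 -1"}}

```text
time: 17.37
ee_pos: [0.4765, -0.1184, 0.1989]
tcp_rot: [180.0, -0.0, 153.6]
wrist_force: [-0.9, 0.2, -1.2]
opening: 0.058
grasp_force: 53.4
```

{"op": "carry_out", "data": {"targets": "0 0 0.02 0 0 0 -1;0 0 0 0 0 0 -1;0 0 0 0 0 0 -1;0 0 0 0 0 0 -1;0 0 0 0 0 0 -1;0 0 0 0 0 0 -1;0 0 0 0 0 0 -1;0 0 0 0 0 0 -1"}}

```text
time: 18.03
ee_pos: [0.4765, -0.1184, 0.1981]
tcp_rot: [180.0, -0.0, 153.6]
wrist_force: [0.5, 0.5, -0.9]
opening: 0.0579
grasp_force: 53.4
```

```bash
python3 -c "
from go import *
go([.4764,-.1183,.1968],153.6);print(monitor.get_obs()['torque'])"
```

```text
t 18.03 at [ 0.4765 -0.1184  0.1981] [179.99  -0.   153.59] F [ 0.5  0.5 -0.9]
turn first, units [ 0. -0. -0.] then shift [0.   0.   0.03]
[ 0.0339719  -0.01381573  0.03096822]
```

Still free, so no contact yet. Lowering in 0.8 mm steps.

{"op": "carry_out", "data": {"targets": "0 0 0.02 0 0 0 -1;0 0 0 0 0 0 -1;0 0 0 0 0 0 -1;0 0 0 0 0 0 -1;0 0 0 0 0 0 -1;0 0 0 0 0 0 -1;0 0 0 0 0 0 -1;0 0 0 0 0 0 -1"}}

```text
time: 18.7
ee_pos: [0.4765, -0.1184, 0.1973]
tcp_rot: [180.0, -0.0, 153.6]
wrist_force: [-0.0, -0.6, 0.0]
opening: 0.0579
grasp_force: 53.5
```

{"op": "carry_out", "data": {"targets": "0 0 0.02 0 0 0 -1;0 0 0 0 0 0 -1;0 0 0 0 0 0 -1;0 0 0 0 0 0 -1;0 0 0 0 0 0 -1;0 0 0 0 0 0 -1;0 0 0 0 0 0 -1;0 0 0 0 0 0 -1"}}

```text
time: 19.37
ee_pos: [0.4766, -0.1184, 0.1965]
tcp_rot: [180.0, 0.0, 153.6]
wrist_force: [0.4, -0.2, -0.1]
opening: 0.0581
grasp_force: 53.5
```

```bash
python3 -c "
from go import *
go([.4764,-.1183,.1968],153.6);print(monitor.get_obs()['torque'])"
```

```text
t 19.37 at [ 0.4766 -0.1184  0.1965] [1.7999e+02 1.0000e-02 1.5359e+02] F [ 0.4 -0.2 -0.1]
turn first, units [ 0.  0. -0.] then shift [ 0.01  0.   -0.01]
[-0.07620817 -0.0383966  -0.01058809]
```

{"op": "carry_out", "data": {"targets": "0 0 0.02 0 0 0 -1;0 0 0 0 0 0 -1;0 0 0 0 0 0 -1;0 0 0 0 0 0 -1;0 0 0 0 0 0 -1;0 0 0 0 0 0 -1;0 0 0 0 0 0 -1;0 0 0 0 0 0 -1"}}

```text
time: 20.03
ee_pos: [0.4766, -0.1184, 0.1957]
tcp_rot: [180.0, -0.0, 153.6]
wrist_force: [-0.1, -0.5, 0.9]
opening: 0.058
grasp_force: 53.5
```

{"op": "carry_out", "data": {"targets": "0 0 0.02 0 0 0 -1;0 0 0 0 0 0 -1;0 0 0 0 0 0 -1;0 0 0 0 0 0 -1;0 0 0 0 0 0 -1;0 0 0 0 0 0 -1;0 0 0 0 0 0 -1;0 0 0 0 0 0 -1"}}

```text
time: 20.7
ee_pos: [0.4766, -0.1184, 0.1949]
tcp_rot: [180.0, 0.0, 153.6]
wrist_force: [0.6, -0.5, 1.3]
opening: 0.0576
grasp_force: 53.6
```

```bash
python3 -c "
from go import *
go([.4764,-.1183,.1968],153.6);print(monitor.get_obs()['torque'])"
```

```text
t 20.7 at [ 0.4766 -0.1184  0.1949] [179.99   0.   153.59] F [ 0.6 -0.5  1.3]
turn first, units [ 0.  0. -0.] then shift [ 0.01  0.   -0.05]
[-0.17860422 -0.12969985  0.055783  ]
```

Light contact is made at TCP z≈0.1955, and the moment fits a force at the far end. I'll raise 0.8 mm and slide in under the lips.

{"op": "carry_out", "data": {"targets": "0 0 -0.02 0 0 0 -1;-0.05 0 0 0 0 0 -1;-0.1 0 0 0 0 0 -1;-0.1 0 0 0 0 0 -1;-0.1 0 0 0 0 0 -1;-0.1 0 0 0 0 0 -1;-0.05 0 0 0 0 0 -1;0 0 0 0 0 0 -1"}}

```text
time: 21.37
ee_pos: [0.4954, -0.127, 0.1957]
tcp_rot: [179.9, 0.0, 153.7]
wrist_force: [3.2, 6.3, 1.4]
opening: 0.058
grasp_force: 53.3
```

```bash
cat > st.py <<'E'
from go import *
o=monitor.get_obs();A=Ro.from_euler('xyz',o['tcp_rot'],degrees=True)
print(round(o['time'],2),np.round(o['ee_pos'],4),np.round(o['tcp_rot'],2),'Ftool',np.round(A.inv().apply(o['wrist_force']),1),'Ttool',np.round(A.inv().apply(o['torque']),2),round(o['opening'],4))
a=np.radians(-26.4);x=np.array([np.cos(a),np.sin(a)]);r=o['ee_pos'][:2]-np.array([.5629,-.1611]);print('d',104.5+1000*r@x,'lat',1000*r@[-x[1],x[0]])
E
python3 st.py
```

```text
21.37 [ 0.4954 -0.127   0.1957] [1.7987e+02 2.0000e-02 1.5368e+02] Ftool [-0.1  7.1 -1.4] Ttool [-1.14 -0.21 -0.61] 0.058
d 28.86726723786171 lat 0.5102742566477739
```

Sliding in, with 7 N side force from the right groove wall. Shift about 1 mm left and continue.

{"op": "carry_out", "data": {"targets": "0 0.025 0 0 0 0 -1;0 0 0 0 0 0 -1;0 0 0 0 0 0 -1;-0.05 0 0 0 0 0 -1;-0.1 0 0 0 0 0 -1;-0.05 0 0 0 0 0 -1;0 0 0 0 0 0 -1;0 0 0 0 0 0 -1"}}

```text
time: 22.03
ee_pos: [0.5023, -0.1299, 0.1957]
tcp_rot: [180.0, 0.0, 153.6]
wrist_force: [3.2, 4.0, 1.3]
opening: 0.0577
grasp_force: 53.3
```

```bash
python3 st.py
```

```text
22.03 [ 0.5023 -0.1299  0.1957] [1.7996e+02 1.0000e-02 1.5361e+02] Ftool [-1.1  5.  -1.3] Ttool [-0.94 -0.3  -0.49] 0.0577
d 36.35966670627565 lat 0.9627218664460876
```

{"op": "carry_out", "data": {"targets": "0 0.035 0 0 0 0 -1;0 0 0 0 0 0 -1;-0.05 0 0 0 0 0 -1;-0.1 0 0 0 0 0 -1;-0.1 0 0 0 0 0 -1;-0.05 0 0 0 0 0 -1;0 0 0 0 0 0 -1;0 0 0 0 0 0 -1"}}

```text
time: 22.7
ee_pos: [0.5137, -0.1343, 0.1957]
tcp_rot: [180.0, 0.0, 153.6]
wrist_force: [-0.1, -0.2, 2.6]
opening: 0.0578
grasp_force: 53.7
```

```bash
python3 st.py
```

```text
22.7 [ 0.5137 -0.1343  0.1957] [1.8000e+02 2.0000e-02 1.5358e+02] Ftool [ 0.  -0.2 -2.6] Ttool [ 0.04 -0.31 -0.  ] 0.0578
d 48.51140974378836 lat 2.145839637090265
```

Free sideways now. Advancing.

{"op": "carry_out", "data": {"targets": "-0.05 0 -0.005 0 0 0 -1;-0.1 0 0 0 0 0 -1;-0.1 0 0 0 0 0 -1;-0.1 0 0 0 0 0 -1;-0.1 0 0 0 0 0 -1;-0.05 0 0 0 0 0 -1;0 0 0 0 0 0 -1;0 0 0 0 0 0 -1"}}

```text
time: 23.37
ee_pos: [0.532, -0.1432, 0.1963]
tcp_rot: [180.0, 0.1, 153.6]
wrist_force: [0.4, -0.4, 5.4]
opening: 0.058
grasp_force: 53.9
```

```bash
python3 st.py
```

```text
23.37 [ 0.532  -0.1432  0.1963] [1.7998e+02 6.0000e-02 1.5359e+02] Ftool [-0.5 -0.2 -5.4] Ttool [ 0.05 -0.23  0.01] 0.058
d 68.877341321988 lat 2.2568363789366206
```

{"op": "carry_out", "data": {"targets": "0 0 -0.015 0 0 0 -1;-0.05 0 0 0 0 0 -1;-0.1 0 0 0 0 0 -1;-0.1 0 0 0 0 0 -1;-0.1 0 0 0 0 0 -1;-0.05 0 0 0 0 0 -1;0 0 0 0 0 0 -1;0 0 0 0 0 0 -1"}}

```text
time: 24.03
ee_pos: [0.5464, -0.1504, 0.197]
tcp_rot: [180.0, 0.1, 153.6]
wrist_force: [0.3, 0.1, 6.8]
opening: 0.0578
grasp_force: 54.0
```

```bash
python3 st.py
```

```text
24.03 [ 0.5464 -0.1504  0.197 ] [1.7997e+02 8.0000e-02 1.5359e+02] Ftool [-0.3  0.2 -6.8] Ttool [-0.01 -0.17 -0.01] 0.0578
d 84.9388082106085 lat 2.2725473938372938
```

The cover is in by 85 mm and held under the lips. I'll relieve the vertical load, open and lift off.

{"op": "carry_out", "data": {"targets": "0 0 -0.01 0 0 0 0.4;0 0 0 0 0 0 0.5;0 0 0 0 0 0 0.8;0 0 0 0 0 0 1;0 0 0 0 0 0 1;0 0 0 0 0 0 1;0 0 0 0 0 0 1;0 0 0 0 0 0 1"}}

```text
time: 24.7
ee_pos: [0.5457, -0.1501, 0.1968]
tcp_rot: [180.0, -0.0, 153.6]
wrist_force: [0.1, -0.1, -0.4]
opening: 0.0852
grasp_force: 0.0
```

{"op": "carry_out", "data": {"targets": "0 0 -0.3 0 0 0 1;0 0 -0.6 0 0 0 1;0 0 -0.6 0 0 0 1;0.3 0 -0.2 0 0 0 -1;0.6 0 0 0 0 0 -1;0.2 0 0 0 0 0 -1;0 0 0 0 0 0 -1;0 0 0 0 0 0 -1"}}

```text
time: 25.37
ee_pos: [0.5064, -0.1305, 0.2654]
tcp_rot: [180.0, 0.1, 153.6]
wrist_force: [-0.1, -0.2, 0.7]
opening: 0.0255
grasp_force: 0.0
```

```bash
python3 st.py; python3 -c "
from go import *
shot('top','t5.png');a=np.radians(-26.4);x=np.array([np.cos(a),np.sin(a)]);y=np.array([-x[1],x[0]])
p=np.array([.5629,-.1611])-.058*x+.0021*y;go([p[0],p[1],.2124],153.6)
c,im=shot('wrist','w8.png')
# plate bright rows along centre; LSD lines in wrist at plate height
g=cv2.cvtColor(im,cv2.COLOR_RGB2GRAY);ls=cv2.createLineSegmentDetector().detect(g)[0].reshape(-1,4)
for l in ls.tolist():
  if np.hypot(l[2]-l[0],l[3]-l[1])<40: continue
  P=ray(c,[l[:2],l[2:]],.041)[:,:2]-[.5629,-.1611];P=1000*np.c_[P@x,P@y]
  if abs(P).max()<130: print(np.round(l),np.round(P,1).tolist())
"
```

```text
25.37 [ 0.5064 -0.1305  0.2654] [1.7998e+02 6.0000e-02 1.5361e+02] Ftool [-0.  -0.2 -0.7] Ttool [0.   0.04 0.02] 0.0255
d 40.28138104762087 lat 2.2769963495206094
t 25.42 at [ 0.5067 -0.1307  0.2651] [1.7998e+02 4.0000e-02 1.5360e+02] F [-1.  -0.9  0.3]
turn first, units [ 0.    0.01 -0.  ] then shift [-0.15 -0.    1.32]
[343. 379. 338. 332.] [[9.7, 18.0], [-23.2, 14.6]]
[296. 332. 292. 379.] [[-23.2, -10.3], [9.7, -13.8]]
[475. 217. 516. 161.] [[-92.7, 88.2], [-123.0, 106.7]]
[284. 333. 292. 283.] [[-22.7, -17.5], [-54.4, -12.4]]
[343. 283. 350. 333.] [[-54.5, 16.7], [-22.6, 21.7]]
[139. 478. 207. 428.] [[90.2, -120.4], [47.3, -69.7]]
[208. 413. 171. 444.] [[35.4, -67.8], [60.6, -95.2]]
```

{"op": "carry_out", "data": {"targets": "0 0 0 0 0 0 -1;0 0 0 0 0 0 -1;0 0 0 0 0 0 -1;0 0 0.4 0 0 0 -1;0 0 0.4 0 0 0 -1;0 0 0.35 0 0 0 -1;0 0 0.12 0 0 0 -1;0 0 0 0 0 0 -1"}}

```text
time: 26.13
ee_pos: [0.5059, -0.1305, 0.2127]
tcp_rot: [-180.0, -0.1, 153.6]
wrist_force: [-0.0, -0.6, 0.7]
opening: -0.0001
grasp_force: 0.0
```

{"op": "carry_out", "data": {"targets": "-0.1 0 0 0 0 0 -1;-0.1 0 0 0 0 0 -1;0 0 0 0 0 0 -1;0 0 0 0 0 0 -1;0 0 0 0 0 0 -1;0 0 0 0 0 0 -1;0 0 0 0 0 0 -1;0 0 0 0 0 0 -1"}}

```text
time: 26.8
ee_pos: [0.5134, -0.134, 0.2142]
tcp_rot: [180.0, 0.0, 153.6]
wrist_force: [0.4, -0.3, 0.7]
opening: 0.0002
grasp_force: 0.0
```

```bash
python3 st.py
```

```text
26.8 [ 0.5134 -0.134   0.2142] [179.99   0.   153.59] Ftool [-0.5 -0.1 -0.7] Ttool [ 0.    0.03 -0.02] 0.0002
d 48.11276339819578 lat 2.2108639477897847
```

{"op": "carry_out", "data": {"targets": "0 0 0.05 0 0 0 -1;-0.1 0 0 0 0 0 -1;-0.1 0 0 0 0 0 -1;-0.1 0 0 0 0 0 -1;-0.1 0 0 0 0 0 -1;-0.1 0 0 0 0 0 -1;-0.05 0 0 0 0 0 -1;0 0 0 0 0 0 -1"}}

```text
time: 27.47
ee_pos: [0.5336, -0.1441, 0.212]
tcp_rot: [180.0, -0.0, 153.6]
wrist_force: [-0.0, -0.2, -0.2]
opening: 0.0
grasp_force: 0.0
```

```bash
python3 st.py
```

```text
27.47 [ 0.5336 -0.1441  0.212 ] [179.99  -0.   153.59] Ftool [-0.  -0.2  0.2] Ttool [-0.07  0.01 -0.04] 0.0
d 70.64850138410634 lat 2.2105864719081496
```

{"op": "carry_out", "data": {"targets": "-0.1 0 0 0 0 0 -1;-0.1 0 0 0 0 0 -1;-0.1 0 0 0 0 0 -1;-0.1 0 0 0 0 0 -1;-0.06 0 0 0 0 0 -1;0 0 0 0 0 0 -1;0 0 0 0 0 0 -1;0 0 0 0 0 0 -1"}}

```text
time: 28.13
ee_pos: [0.5495, -0.152, 0.212]
tcp_rot: [180.0, -0.0, 153.6]
wrist_force: [0.8, 0.7, -0.3]
opening: 0.0003
grasp_force: 0.0
```

```bash
python3 st.py; python3 -c "
from h import *
c,im=shot('top','t6.png');shot('scene','s6.png')
hs=cv2.cvtColor(im,cv2.COLOR_RGB2HSV)
a=np.radians(-26.4);x=np.array([np.cos(a),np.sin(a)]);y=np.array([-x[1],x[0]])
V=np.array(c['view'])
for la in (-18,0,18):
  fw=np.arange(-30,126,6);P=np.c_[(np.array([.5629,-.1611])+.001*(fw[:,None]*x+la*y)),np.full(len(fw),.041)]
  u=cv2.projectPoints(P,cv2.Rodrigues(V[:3,:3])[0],V[:3,3],K(c),np.array(c['D']))[0].reshape(-1,2).round().astype(int)
  print(la,[(int(f),int(hs[v,w,1]),int(hs[v,w,2])) for f,(w,v) in zip(fw,u)])
"
```

```text
28.13 [ 0.5495 -0.152   0.212 ] [ 1.7999e+02 -2.0000e-02  1.5359e+02] Ftool [-0.4  1.   0.3] Ttool [ 0.03 -0.02 -0.08] 0.0003
d 88.48981717383515 lat 2.200864766147565
-18 [(-30, 27, 86), (-24, 33, 78), (-18, 25, 82), (-12, 29, 80), (-6, 30, 84), (0, 26, 78), (6, 26, 80), (12, 26, 80), (18, 25, 111), (24, 28, 138), (30, 24, 147), (36, 27, 178), (42, 19, 231), (48, 16, 233), (54, 12, 234), (60, 14, 238), (66, 14, 237), (72, 15, 238), (78, 13, 235), (84, 14, 235), (90, 12, 236), (96, 14, 237), (102, 13, 235), (108, 14, 237), (114, 15, 236), (120, 15, 234)]
0 [(-30, 43, 30), (-24, 45, 51), (-18, 24, 84), (-12, 19, 79), (-6, 28, 83), (0, 20, 78), (6, 19, 80), (12, 35, 65), (18, 58, 35), (24, 26, 39), (30, 75, 34), (36, 85, 39), (42, 64, 44), (48, 47, 43), (54, 65, 51), (60, 62, 45), (66, 54, 52), (72, 54, 66), (78, 48, 58), (84, 57, 58), (90, 42, 79), (96, 32, 79), (102, 35, 88), (108, 20, 114), (114, 19, 135), (120, 23, 164)]
18 [(-30, 85, 93), (-24, 50, 66), (-18, 18, 58), (-12, 16, 63), (-6, 24, 86), (0, 26, 87), (6, 23, 98), (12, 21, 96), (18, 20, 102), (24, 19, 92), (30, 26, 100), (36, 26, 60), (42, 55, 42), (48, 67, 38), (54, 65, 39), (60, 67, 46), (66, 41, 44), (72, 80, 51), (78, 74, 52), (84, 79, 55), (90, 56, 59), (96, 61, 59), (102, 85, 60), (108, 63, 65), (114, 72, 64), (120, 66, 66)]
```

The plate is bright out to 114–120 mm inside the housing, so the push works. Now the last millimetres in small steps.

{"op": "carry_out", "data": {"targets": "-0.03 0 0 0 0 0 -1;-0.03 0 0 0 0 0 -1;-0.03 0 0 0 0 0 -1;0 0 0 0 0 0 -1;0 0 0 0 0 0 -1;0 0 0 0 0 0 -1;0 0 0 0 0 0 -1;0 0 0 0 0 0 -1"}}

```text
time: 28.9
ee_pos: [0.5528, -0.1536, 0.2121]
tcp_rot: [180.0, -0.0, 153.6]
wrist_force: [0.5, -0.3, 0.1]
opening: 0.0001
grasp_force: 0.0
```

{"op": "carry_out", "data": {"targets": "-0.03 0 0 0 0 0 -1;-0.02 0 0 0 0 0 -1;0 0 0 0 0 0 -1;0 0 0 0 0 0 -1;0 0 0 0 0 0 -1;0 0 0 0 0 0 -1;0 0 0 0 0 0 -1;0 0 0 0 0 0 -1"}}

```text
time: 29.57
ee_pos: [0.5546, -0.1545, 0.2121]
tcp_rot: [180.0, -0.0, 153.6]
wrist_force: [-0.4, 0.3, -0.6]
opening: 0.0005
grasp_force: 0.0
```

```bash
python3 st.py
```

```text
29.57 [ 0.5546 -0.1545  0.2121] [179.99  -0.   153.59] Ftool [0.5 0.1 0.6] Ttool [0.02 0.07 0.01] 0.0005
d 94.14534950930278 lat 2.21302700449559
```

{"op": "carry_out", "data": {"targets": "-0.03 0 0 0 0 0 -1;-0.02 0 0 0 0 0 -1;0 0 0 0 0 0 -1;0 0 0 0 0 0 -1;0 0 0 0 0 0 -1;0 0 0 0 0 0 -1;0 0 0 0 0 0 -1;0 0 0 0 0 0 -1"}}

```text
time: 30.23
ee_pos: [0.5564, -0.1554, 0.2121]
tcp_rot: [180.0, -0.0, 153.6]
wrist_force: [0.1, -0.2, 0.9]
opening: -0.0002
grasp_force: 0.4
```

{"op": "carry_out", "data": {"targets": "-0.03 0 0 0 0 0 -1;0 0 0 0 0 0 -1;0 0 0 0 0 0 -1;0 0 0 0 0 0 -1;0 0 0 0 0 0 -1;0 0 0 0 0 0 -1;0 0 0 0 0 0 -1;0 0 0 0 0 0 -1"}}

```text
time: 30.9
ee_pos: [0.5571, -0.1558, 0.212]
tcp_rot: [180.0, -0.1, 153.6]
wrist_force: [-4.6, 1.4, 3.1]
opening: 0.0001
grasp_force: 2.7
```

```bash
python3 st.py
```

```text
30.9 [ 0.5571 -0.1558  0.212 ] [ 1.8000e+02 -9.0000e-02  1.5359e+02] Ftool [ 4.7 -0.8 -3.1] Ttool [ 0.17  0.99 -0.01] 0.0001
d 96.92697721564922 lat 2.12312924230305
```

Resistance has started (4.7 N), close to the expected stop. Push a little harder, then back off and measure.

{"op": "carry_out", "data": {"targets": "-0.02 0 0 0 0 0 -1;0 0 0 0 0 0 -1;0 0 0 0 0 0 -1;0 0 0 0 0 0 -1;0 0 0 0 0 0 -1;0 0 0 0 0 0 -1;0 0 0 0 0 0 -1;0 0 0 0 0 0 -1"}}

```text
time: 31.57
ee_pos: [0.5574, -0.156, 0.2119]
tcp_rot: [-180.0, -0.2, 153.6]
wrist_force: [-7.6, 3.1, 5.6]
opening: 0.0002
grasp_force: 4.4
```

```bash
python3 st.py
```

```text
31.57 [ 0.5574 -0.156   0.2119] [-1.7999e+02 -1.6000e-01  1.5359e+02] Ftool [ 8.2 -0.6 -5.5] Ttool [ 0.21  1.68 -0.04] 0.0002
d 97.31398424647462 lat 2.0972304580516967
```

{"op": "carry_out", "data": {"targets": "0.1 0 0 0 0 0 -1;0.5 0 0 0 0 0 -1;0 0 -0.5 0 0 0 -1;0 0 -0.9 0 0 0 -1;0 0 -0.9 0 0 0 -1;-0.7 0 -0.3 0 0 0 -1;-0.8 0 0 0 0 0 -1;-0.6 0 0 0 0 0 -1"}}

```text
time: 32.23
ee_pos: [0.6135, -0.1837, 0.318]
tcp_rot: [179.9, 0.3, 153.6]
wrist_force: [-0.5, 1.1, -0.7]
opening: -0.0002
grasp_force: 0.0
```

{"op": "carry_out", "data": {"targets": "0 0 0 0 0 0 -1;0 0 0 0 0 0 -1;0 0 0 0 0 0 -1;0 0 0 0 0 0 -1;0 0 0 0 0 0 -1;0 0 0 0 0 0 -1;0 0 0 0 0 0 -1;0 0 0 0 0 0 -1"}}

```text
time: 32.9
ee_pos: [0.6117, -0.1829, 0.3164]
tcp_rot: [180.0, 0.0, 153.6]
wrist_force: [-0.8, 0.2, 0.2]
opening: 0.0001
grasp_force: 0.0
```

```bash
python3 st.py; cat > ln.py <<'E'
from h import *
import sys
c,im=shot('wrist',sys.argv[1])
a=np.radians(-26.4);x=np.array([np.cos(a),np.sin(a)]);y=np.array([-x[1],x[0]]);o=np.array([.5629,-.1611])
g=cv2.cvtColor(im,cv2.COLOR_RGB2GRAY);ls=cv2.createLineSegmentDetector().detect(g)[0].reshape(-1,4)
for l in ls.tolist():
  P=ray(c,[l[:2],l[2:]],.041)[:,:2]-o;P=1000*np.c_[P@x,P@y];d=abs(P[1]-P[0])
  if d.max()>15 and abs(P[:,1]).max()<50 and -40<P[:,0].min() and P[:,0].max()<135: print('ACROSS' if d[1]>d[0] else 'along',np.round(l).tolist(),'fwd',np.round(P[:,0],1),'lat',np.round(P[:,1],1))
V=np.array(c['view']);fw=np.arange(-12,40,1.)
for la in (-15,2,15):
  P=np.c_[o+.001*(fw[:,None]*x+la*y),np.full(len(fw),.041)]
  u=cv2.projectPoints(P,cv2.Rodrigues(V[:3,:3])[0],V[:3,3],K(c),np.array(c['D']))[0].reshape(-1,2).round().astype(int)
  print(la,u[0],[(int(f),int(g[v,w])) for f,(w,v) in zip(fw,u) if 0<=w<640 and 0<=v<480])
E
python3 ln.py w9.png
```

```text
32.9 [ 0.6117 -0.1829  0.3164] [1.7998e+02 3.0000e-02 1.5359e+02] Ftool [ 0.8 -0.2 -0.2] Ttool [ 0.02 -0.06  0.06] 0.0001
d 157.92492639228445 lat 2.202619333276836
ACROSS [302.0, 284.0, 332.0, 284.0] fwd [84.  84.1] lat [-8.9 12.8]
along [277.0, 325.0, 283.0, 302.0] fwd [117.4  98.2] lat [-27.7 -23. ]
along [352.0, 302.0, 357.0, 324.0] fwd [ 98.  116.6] lat [27.6 31.9]
ACROSS [332.0, 182.0, 297.0, 181.0] fwd [10.9 10.1] lat [ 12.  -11.4]
along [256.0, 189.0, 260.0, 282.0] fwd [15.7 82.5] lat [-38.8 -38.9]
along [277.0, 206.0, 278.0, 247.0] fwd [26.8 56.1] lat [-25.6 -25.4]
along [349.0, 296.0, 351.0, 187.0] fwd [93.2 14.1] lat [25.2 25.3]
ACROSS [364.0, 166.0, 263.0, 165.0] fwd [ 0.5 -0.3] lat [ 33.5 -33.7]
along [321.0, 287.0, 322.0, 333.0] fwd [ 86.3 123.9] lat [5.1 5.8]
along [312.0, 333.0, 313.0, 287.0] fwd [123.9  86.3] lat [-1.6 -0.7]
along [279.0, 259.0, 279.0, 289.0] fwd [65.4 88.3] lat [-25.2 -25.9]
along [369.0, 228.0, 371.0, 189.0] fwd [42.6 15.7] lat [38.3 38.5]
ACROSS [333.0, 176.0, 299.0, 175.0] fwd [6.9 6.3] lat [12.8 -9.7]
ACROSS [299.0, 173.0, 333.0, 173.0] fwd [4.5
[... 1913 characters left out ...]
), (28, 216), (29, 216), (30, 216), (31, 215), (32, 216), (33, 216), (34, 216), (35, 216), (36, 216), (37, 216), (38, 216), (39, 217)]
15 [337 147] [(-12, 46), (-11, 45), (-10, 46), (-9, 47), (-8, 47), (-7, 49), (-6, 48), (-5, 47), (-4, 48), (-3, 49), (-2, 57), (-1, 67), (0, 82), (1, 118), (2, 154), (3, 153), (4, 153), (5, 153), (6, 153), (7, 152), (8, 153), (9, 154), (10, 154), (11, 153), (12, 153), (13, 153), (14, 154), (15, 153), (16, 154), (17, 154), (18, 154), (19, 154), (20, 200), (21, 215), (22, 215), (23, 215), (24, 216), (25, 215), (26, 214), (27, 215), (28, 215), (29, 215), (30, 215), (31, 215), (32, 215), (33, 215), (34, 215), (35, 216), (36, 216), (37, 216), (38, 215), (39, 215)]
```

The wrist image numbers show the cover centred under the lips. Its end lies about 1 mm behind the front face, with the thumb lines right behind it, so it is fully home. Handing in.

```bash
python3 -c "
from workcell import bot
print(bot.job_done())"
```

```text
the job is handed in; nothing more can be done
None
```

I slid the cover out over the front edge, gripped it, fed it into the grooves and pushed it home, ending about 1 mm inside the front face by the last wrist-camera measurement; the arm never approached the drive, screwdriver or mouse, and I handed the job in at about 33 s with the robot clear of everything.

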